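# Push the drip tray home under the glass rack

## Robot

A 6-joint arm with a two-finger parallel gripper is mounted at the origin on the work surface. World frame = base frame: x ahead of the robot, y to its left, z up, the work surface at z = 0. Lengths are in m, angles in rad, forces in N, time in s.
With the tool pointing down it reaches from about 0.325 to 1 m from the base axis. Payload 5.1 kg.
Tool frame: the origin (TCP) lies at the very end of the fingers, on their centre line; the grasp point (between the pads) lies 19 mm behind it; z points along the fingers, y is the line along which they close (so a half turn about z gives the same grasp; the last joint's range is limited). The gripper opens to 85 mm and grips with 20 to 120 N. Pads are 22 mm wide; open, the fingers measure 114 mm over their backs; the gripper's body (76 mm by 85 mm) begins 54 mm behind the grasp point. The pads swing forward as they close: fully open they stand 13 mm farther back than shut.
Start: joints at [1.188, 0.124, 1.65, -0, 1.367, -0.083], TCP at [0.192, 0.621, 0.195] pointing down, gripper open.
Joint ranges: [-2.61, 2.61], [-1.02, 2.33], [0.03, 2.71], [-1.35, 4.49], [0.32, 2.68], [-2.91, 2.91]. Speed limits (rad/s): [2.57, 2.57, 3.14, 3.14, 3.14, 3.14].

## Interface

Orientations are given as a 3x3 rotation matrix whose columns are the frame's x, y, z axes.
In Python, from bench import env gives the robot as it stands.
- The arm moves only by the tool step_arm, never from a script. Its argument "commands" is a list of rows, each a list of 7 numbers: the finger opening in mm, from 0 to 85.4, then the shift along the tool's x, y, z in mm, then the turn, a rotation vector about the tool's x, y, z in degrees. In form: [[gripper, x, y, z, ax, ay, az], ...]. A call has 1 to 5 rows; each row is the pose to reach, as a shift and turn from the pose commanded when the call began, along the tool's axes at that moment; what a row does not reach only later rows make up. A row lasts 1/8 s, in which the tool goes at most 62.5 mm and 10.7 degrees, less where a joint would pass 70% of its speed; a pose out of reach is approached as far as the arm can. A call with a gripper value outside its range is refused whole. The fingers move at their own pace and stop on an object; "grip_force" is the grip in N (left out, the last holds). Time passes only in rows, so rows that repeat a pose let the fingers close. It gives the time, the measured TCP pose, the force, the opening and the grip force at its end, in the units of the state.
- env.state(): the state, without advancing time (a new reading comes with each control period).
- env.grab_frame(name): name is "side" or "top"; returns (picture, depth): 400x640x3 uint8, red, green, blue; 400x640 float32, m along the optical axis (not along the pixel's ray), 0 where there is no reading.
- env.camera_params(name): a dict with "fx", "fy", "cx", "cy" (pixels), "distortion" ([k1, k2, p1, p2, k3] as OpenCV has them; the pictures are not rectified), "pose" (4x4, takes a point from camera to world coordinates). Camera axes: x right, y down, z forward; pixel columns grow to the right and rows downward; lengths in m; the calibration is good to about 2 mm. A picture is of the moment at which its call begins. camera_params takes no time and is no camera call.
- env.close_job(): hands the job in; it is judged then, once.
The state is a dict: "time_s": time; "q": joint angles; "joint_velocities": joint speeds; "effort": joint torques, N m; "eef_pos": TCP position; "ee_rot": TCP orientation; "force": force on the tool from outside, world axes, zero at the start; "torque": the same for the moment, N m; "finger_gap": opening from 0.0 (shut) to 1.0 (fully open); "finger_force": force on a finger pad.
Only numpy, scipy, OpenCV 4.12 (cv2) and the standard library are available. Lean on these libraries where they do the work, as an engineer would, in place of code of your own. Each camera call takes 0.05 s, during which the arm holds its last target. There are 200 camera calls.

## Task

The grey drip tray has been left askew on the counter in front of the wire drying rack. Without grasping or lifting it, push it with the fingertips squarely in between the rack's two front feet and gently on underneath, until it comes up against the stop bar and sits straight. Leave the glasses on the rack and everything else on the counter undisturbed, and don't bang the rack.

Things in the scene. Friction and masses are not known exactly. Their poses are not given: they have to be found in the camera images.
- tray: Loose grey plastic drip tray, 0.3-0.6 kg, 150 mm deep (its x), 240 mm wide (its y), 24 mm high, open on top; walls upright, 3 mm thick, floor 4 mm, corners rounded in plan to 20 mm radius, same seen from either end. Origin at the centre of its underside, +x roughly towards the rack. Slides flat on the counter (friction 1 to 5 N).
- tray_near (a point): Middle of the outer face of the tray's long near wall (tray x = -75 mm), 12 mm above its underside: the side towards the robot.
- tray_far (a point): Middle of the outer face of the tray's long far wall (tray x = +75 mm), 12 mm above its underside: the side that goes in first.
- rack: Chromed wire drying rack, standing firm (does not move). Origin on the counter midway between its two front feet; x points into the rack, away from the robot, y to its left. The clear gap between the front feet is 248 mm: 4 mm each side of the tray. A tray fully home has its origin at x = 30 mm, y = 0 within 4 mm, its near wall 45 mm out in front of the feet.
- rack_foot_l (a point): Left front foot (rack x 0, y +132 mm), counter level: upright black rubber cylinder 16 mm across, 30 mm high, with an 8 mm rod above it. Rear feet stand at rack x = 155 mm; a 6 mm side runner at height 18 mm joins front and rear foot and leaves 258 mm between the two runners.
- rack_foot_r (a point): Right front foot (rack x 0, y -132 mm), at counter level; the same as the left one.
- rack_stop (a point): Middle of the near face of the stop bar, an 8 mm rod across the rack, 14 mm above the counter, at rack x = 105 mm. The tray's far wall meets it when home.
- rack_deck (a point): Middle of the rack's wire deck, 78 mm above the counter; the deck covers rack x 0 to 155 mm and y -132 to 132 mm, with a rail round it at height 118 mm. Three white side plates stand on edge at its right (-y) end, up to 211 mm high, rack x 20 to 156 mm, part of the rack.
- tumbler_a: Clear glass tumbler, 62 mm across at its mouth, 95 mm high, standing mouth down on the rack's deck. Bystander. Origin at the centre of its underside.
- tumbler_b: A second, equal tumbler mouth down on the deck, to the left (+y) of the first. Bystander. Origin at the centre of its underside.
- mug: Blue mug, 78 mm across, 92 mm high, handle on its +y side; stands on the counter beside the rack, left (+y). Bystander. Origin at the centre of its underside.
- jar: Lidded glass jar, 72 mm across, 105 mm high; stands on the counter beside the rack, right (-y). Bystander. Origin at the centre of its underside.
- bowl: White bowl, 124 mm across, 55 mm high, on the counter to the left. Bystander. Origin at the centre of its underside.
- spoon: Steel spoon, 160 mm long, lying on the counter to the right. Bystander. Origin under its middle.
- soap: Amber soap bottle, 60 mm across, 170 mm high, on the counter to the right. Bystander. Origin at the centre of its underside.

How it is judged:
On the way:
1. the tray's far edge has passed squarely in between the two front feet, the tray flat on the counter (x of tray in the frame of rack between -0.065 and 0.015 m and y of tray in the frame of rack between -0.012 and 0.012 m and angle between the x axis of tray and the x axis of rack, either way round below 0.15 rad and height (world z) of tray below 0.005 m), for 0.05 s.
At the end, for the whole second after the job is handed in: The tray lies flat and still on the counter under the rack, against the stop bar within 6 mm, between the feet (within 8 mm of the middle) and straight with the rack within 0.06 rad (x of tray in the frame of rack between 0.024 and 0.036 m and y of tray in the frame of rack between -0.008 and 0.008 m and angle between the x axis of tray and the x axis of rack, either way round below 0.06 rad and angle between tray's own z axis and vertical below 0.04 rad and height (world z) of tray below 0.004 m and linear speed of tray below 0.01 m/s); the robot touches nothing.
It fails at once if the tray is lifted or tipped (height (world z) of tray above 0.01 m or angle between tray's own z axis and vertical above 0.1 rad).
It fails at once if the tray is pinched or shoved hard (over 35 N from the fingers) (contact force between the fingers and tray above 35 N).
It fails at once if the rack is banged: the tray is rammed into it, or the robot knocks it (over 30 N) (contact force between any of tray, the arm, the fingers and rack above 30 N).
It fails at once if a bystander is moved by more than 15 mm or tipped (distance of any of tumbler_a, tumbler_b, mug, jar, bowl, spoon, soap from where it was at the start of the episode above 0.015 m or angle between any of tumbler_a, tumbler_b, mug, jar, bowl, soap's own z axis and vertical above 0.3 rad).
It also fails if it takes over 72 s, if anything falls off the work surface, if the arm or the gripper's body presses on something with over 40 N, if the wrist force passes 120 N, or if a joint passes its speed limit or range.

## Working session

There is one attempt and no reset: what is moved stays moved. The work goes in short steps, Python scripts to look and compute and a tool call to move; the robot and the scene stay as the last step left them, time stands still between calls to the robot, and variables do not carry over. Pictures are saved under pics/ and viewed, at most 10 in all, crops included, and the job is handed in when it is done.

Besides the shell and the picture viewer there is one more tool, called by a JSON object that holds its "op" and its "data", one argument or row to a line. step_arm: Moves the arm, as the interface text tells. Its arguments: {"type":"object","properties":{"commands":{"type":"array","items":{"type":"array","items":{"type":"number"}}},"grip_force":{"type":"number"}},"required":["commands"]}

```bash
mkdir -p pics; cat > h.py <<'E'
import numpy as np, cv2
from bench import env
def grab(n):
    im,d=env.grab_frame(n); return im,d,env.camera_params(n)
def KD(p): return np.array([[p['fx'],0,p['cx']],[0,p['fy'],p['cy']],[0,0,1.]]),np.array(p['distortion'],float)
def ray(p,uv):
    K,D=KD(p); n=cv2.undistortPoints(np.array(uv,float).reshape(-1,1,2),K,D).reshape(-1,2)
    T=np.array(p['pose']); return T[:3,3], np.c_[n,np.ones(len(n))]@T[:3,:3].T
def onplane(p,uv,z):
    o,r=ray(p,uv); return o+r*((z-o[2])/r[:,2])[:,None]
def cloud(p,d):
    v,u=np.mgrid[:d.shape[0],:d.shape[1]]; o,r=ray(p,np.c_[u.ravel(),v.ravel()])
    return (o+r*d.ravel()[:,None]).reshape(*d.shape,3)
def save(n,im): cv2.imwrite(n,cv2.cvtColor(im,cv2.COLOR_RGB2BGR))
E
python3 - <<'E'
from h import *
for n in('top','side'):
    im,d,p=grab(n); save(f'pics/{n}0.png',im); np.savez(f'{n}0.npz',im=im,d=d); print(n,p['fx'],p['cx'],p['cy'],p['distortion'],np.round(p['pose'],3).tolist())
s=env.state(); print(s['eef_pos'],s['ee_rot'],s['force'],s['finger_gap'],s['time_s'])
E
```

```text
top 495.8497711674266 326.3709096192773 204.6316831627249 [-0.11912761  0.          0.          0.          0.        ] [[0.019, -0.995, 0.093, 0.439], [-1.0, -0.018, 0.011, -0.021], [-0.009, -0.093, -0.996, 1.671], [0.0, 0.0, 0.0, 1.0]]
side 509.4923924395359 315.9422909064861 201.240581840264 [-0.10110776  0.          0.          0.          0.        ] [[0.993, -0.087, 0.081, 0.459], [-0.119, -0.738, 0.664, -1.173], [0.002, -0.669, -0.743, 1.371], [0.0, 0.0, 0.0, 1.0]]
[0.19173908 0.62039265 0.19353846] [[-9.55397604e-01  2.95321600e-01 -7.55724920e-04]
 [ 2.95322512e-01  9.55395854e-01 -1.83712318e-03]
 [ 1.79474299e-04 -1.97836566e-03 -9.99998027e-01]] [ 0.04637108 -0.26233406  0.25347469] 0.9965390549167661 0.1
```

View pics/top0.png

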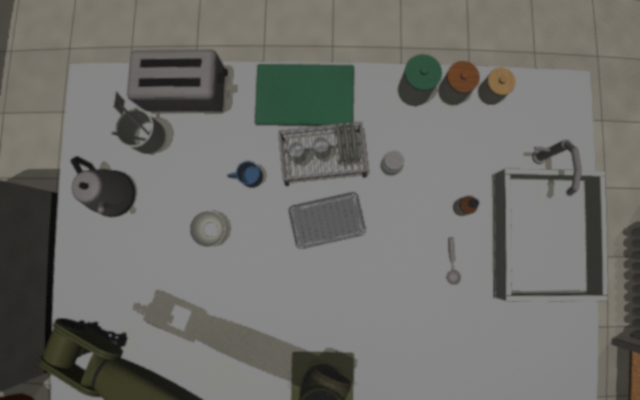

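View pics/side0.png

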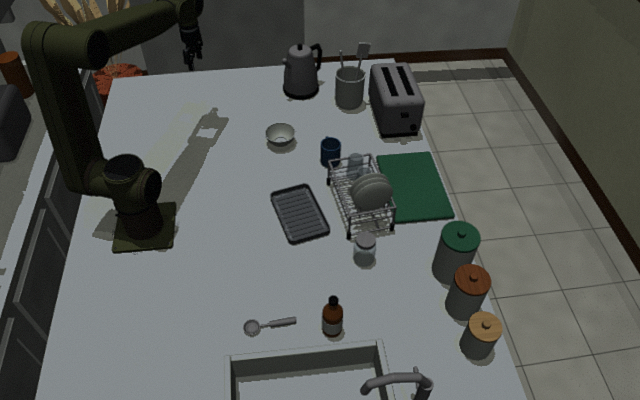

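Top: the tray is centred near (327,220), and the rack's front feet are near (287,182) and (367,176). Side: the tray is near (300,213), and the front feet are near (350,235) and (330,183).

```bash
cat > tray.py <<'E'
from h import *
def tray(im,d,p,box):
    x0,y0,x1,y1=box
    g=cv2.cvtColor(im,cv2.COLOR_RGB2GRAY); sub=g[y0:y1,x0:x1]
    P=cloud(p,d)
    t,m=cv2.threshold(sub,0,255,cv2.THRESH_BINARY_INV+cv2.THRESH_OTSU)
    m=cv2.morphologyEx(m,cv2.MORPH_CLOSE,np.ones((7,7)))
    c=max(cv2.findContours(m,cv2.RETR_EXTERNAL,cv2.CHAIN_APPROX_NONE)[0],key=cv2.contourArea).reshape(-1,2)+[x0,y0]
    W=onplane(p,c,.024)[:,:2]
    return cv2.minAreaRect((W*1000).astype(np.float32)),c,t
E
python3 - <<'E'
from tray import *
a=np.load('top0.npz');p=env.camera_params('top')
r,c,t=tray(a['im'],a['d'],p,(278,188,380,256)); print(r,cv2.boxPoints(r).round(),t)
b=np.load('side0.npz')
im=a['im'].copy()
A=cv2.resize(im[115:255,270:410],(560,560),interpolation=cv2.INTER_CUBIC)
save('pics/ct.png',np.clip(A*1.8,0,255).astype(np.uint8))
B=cv2.resize(b['im'][140:270,260:420],(800,650)[:2],interpolation=cv2.INTER_CUBIC)[:600]
save('pics/cs.png',np.clip(B*1.8,0,255).astype(np.uint8))
E
```

```text
((542.3660278320312, -5.4427032470703125), (151.71075439453125, 242.62399291992188), 13.747718811035156) [[ 440.   94.]
 [ 498. -141.]
 [ 645. -105.]
 [ 587.  130.]] 112.0
```

View pics/ct.png

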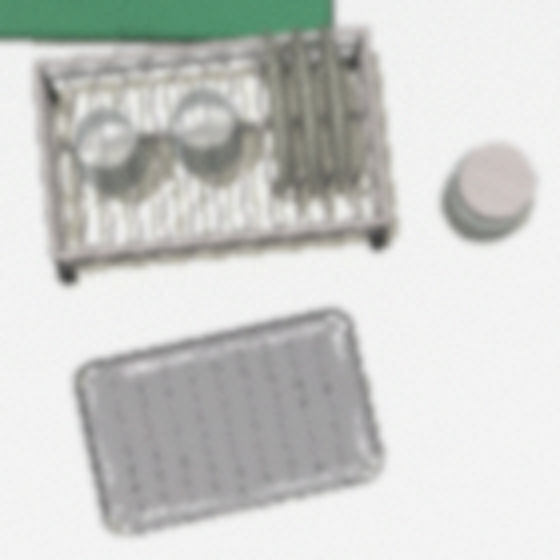

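View pics/cs.png

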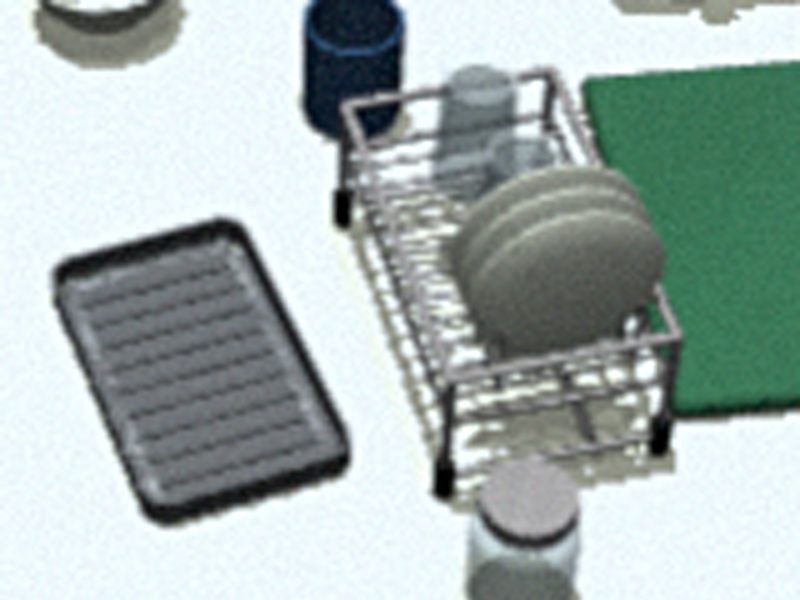

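The crops show the tray outline clearly. The black feet in the top crop are at (66,272) and (379,240). In the side crop the front feet are at (343,208) and (445,478), and the rear-right foot is at (660,436).

```bash
python3 - <<'E'
from tray import *
b=np.load('side0.npz');p=env.camera_params('side')
F={}
for n,(u,v) in dict(L=(328.6,181.6),R=(349,235.6),RR=(392,227.2)).items():
    g=b['im'].max(2).astype(float); x0,y0=int(u)-6,int(v)-9
    s=g[y0:y0+18,x0:x0+13]; 
    w=np.clip(60-s,0,None); yy,xx=np.mgrid[:18,:13]
    w[(abs(xx+x0-u)>4)|(abs(yy+y0-v)>6)]=0
    c=[(w*xx).sum()/w.sum()+x0,(w*yy).sum()/w.sum()+y0]
    F[n]=onplane(p,[c],.015)[0]*1000; print(n,c,F[n].round(1))
a=np.load('top0.npz');q=env.camera_params('top')
print('top',onplane(q,[(286.5,183),(364.8,175)],.015).round(4))
d=F['R']-F['L'];print('len',np.hypot(*d[:2]),'yaw x',np.degrees(np.arctan2(d[0],-d[1])),'dist RR',np.hypot(*(F['RR']-F['R'])[:2]), np.degrees(np.arctan2(*(F['RR']-F['R'])[[1,0]])),'mid',(F['R']+F['L'])/2)
# side tray estimate
r,c,t=tray(b['im'],b['d'],p,(264,180,332,248)); print(r,t)
# top deck rail at z=.118
r=onplane(q,[(270+41/4,115+65/4),(270+364/4,115+33/4),(270+390/4,115+228/4),(270+60/4,115+262/4)],.118); print(r.round(3))
E
```

```text
L [np.float64(328.17270429654593), np.float64(180.92165122156698)] [664.4 134.7  15. ]
R [np.float64(348.4039735099338), np.float64(235.00198675496688)] [ 698.1 -126.3   15. ]
RR [np.float64(391.9052443384982), np.float64(226.16805721096543)] [ 853.1 -106.    15. ]
top [[ 0.6647  0.1325  0.015 ]
 [ 0.6966 -0.1312  0.015 ]]
len 263.1782613335942 yaw x 7.344546405911536 dist RR 156.35232848124483 7.490907928280896 mid [681.24643124   4.16597668  15.        ]
((539.6701049804688, -12.563873291015625), (164.64205932617188, 277.9248962402344), 16.36395263671875) 95.0
[[ 0.818  0.148  0.118]
 [ 0.848 -0.111  0.118]
 [ 0.69  -0.133  0.118]
 [ 0.659  0.128  0.118]]
```

{"op": "step_arm", "data": {
  "commands": [
    [0, -47, -32, 0, 0, 0, -5],
    [0, -94, -64, 0, 0, 0, -10],
    [0, -141, -96, 0, 0, 0, -15],
    [0, -188, -128, 0, 0, 0, -20],
    [0, -235, -160, 0, 0, 0, -24.6]
  ],
  "grip_force": 60
}}

```text
time_s: 0.72
eef_pos: [0.3699, 0.397, 0.1943]
ee_rot: [[-0.991, -0.132, -0.0], [-0.132, 0.991, -0.0], [0.0, -0.0, -1.0]]
force: [0.9, -0.3, 0.9]
finger_gap: -0.004
finger_force: 0.0
```

```bash
cat > w.py <<'E'
import sys
from h import *
# rack frame: origin, yaw
O=np.array([.681,.0015]); Y=np.radians(7.4)
C,S=np.cos(Y),np.sin(Y); R=np.array([[C,-S],[S,C]])
def torack(w): return (np.asarray(w)[...,:2]-O)@R
def st():
    s=env.state(); T=np.array(s['ee_rot']); print('t',round(s['time_s'],2),'tcp',(np.array(s['eef_pos'])*1000).round(1),'rack',(torack(s['eef_pos'])*1000).round(1),'ytool deg',np.degrees(np.arctan2(T[1,1],T[0,1])).round(2),'F',np.round(s['force'],1),'gap',round(s['finger_gap'],2)); return s,T
def to(tx):
    s,T=st(); print('tool shift mm',((np.array(tx)-s['eef_pos'])@T*1000).round(1))
E
python3 - <<'E'
from w import *
to([.545,.175,.100])
a=np.load('top0.npz');q=env.camera_params('top')
for u,v in((286.5,183),(364.8,175)):
    g=a['im'].max(2); x0,y0=int(u)-6,int(v)-5; s=g[y0:y0+12,x0:x0+13]; print(x0,y0); print(s)
E
```

```text
t 0.72 tcp [369.9 397.  194.3] rack [-257.6  432.3] ytool deg 97.59 F [ 0.9 -0.3  0.9] gap -0.0
tool shift mm [-144.3 -243.1   94.3]
280 178
[[133 126 115 106  99  99 103 105 104 100  97  95  93]
 [134 131 119 104  93  91  95  93  89  84  81  79  78]
 [135 132 124 103  81  71  75  75  71  71  70  71  73]
 [134 133 129 109  78  58  56  58  62  72  78  81  87]
 [134 135 131 115  81  53  46  48  60  81  95  99 102]
 [135 133 132 118  88  55  40  40  58  87 111 116 117]
 [134 134 132 122  97  66  45  43  60  93 119 128 129]
 [135 134 134 128 112  91  71  69  82 105 126 133 133]
 [135 135 134 133 127 115 104 103 112 122 131 134 135]
 [135 134 136 135 133 129 126 125 129 132 134 134 135]
 [134 135 135 135 135 134 133 133 133 135 135 135 135]
 [135 135 135 134 135 134 135 134 135 134 135 135 135]]
358 170
[[102 102 103 103 102  99  94  92  91  93  99 113 127]
 [ 94  96  95  90  86  81  76  73  77  85  98 113 127]
 [ 83  86  84  77  68  62  57  55  65  83 100 114 128]
 [ 87  86  81  72  58  49  45  48  62  85 102 118 129]
 [ 97  95  90  81  61  42  39  44  63  88 111 124 131]
 [109 108 107  97  73  46  40  46  69  97 120 130 134]
 [123 124 123 114  91  62  52  65  87 109 126 134 135]
 [132 132 131 126 111  93  85  96 112 124 132 134 135]
 [134 134 134 132 127 119 117 121 128 133 134 136 134]
 [134 134 135 134 133 132 131 132 133 134 135 135 135]
 [135 135 135 135 134 134 134 134 135 135 134 136 134]
 [135 134 135 135 134 135 135 134 136 134 134 135 135]]
```

{"op": "step_arm", "data": {
  "commands": [
    [0, -29, -49, 0, 0, 0, 0],
    [0, -58, -97, 0, 0, 0, 0],
    [0, -87, -146, 10, 0, 0, 0],
    [0, -115, -194, 30, 0, 0, 0],
    [0, -144, -243, 60, 0, 0, 0]
  ]
}}

```text
time_s: 1.35
eef_pos: [0.5439, 0.1762, 0.1358]
ee_rot: [[-0.992, -0.129, 0.002], [-0.129, 0.992, 0.001], [-0.002, 0.0, -1.0]]
force: [0.3, 0.0, -0.1]
finger_gap: -0.002
finger_force: 0.0
```

```bash
python3 - <<'E'
from w import *
to([.545,.175,.008])
im,d,p=grab('top');save('pics/top1.png',im[:,100:500])
E
```

```text
t 1.35 tcp [543.9 176.2 135.8] rack [-113.4  190.9] ytool deg 97.41 F [ 0.3  0.  -0.1] gap -0.0
tool shift mm [ -0.6  -1.3 127.8]
```

View pics/top1.png

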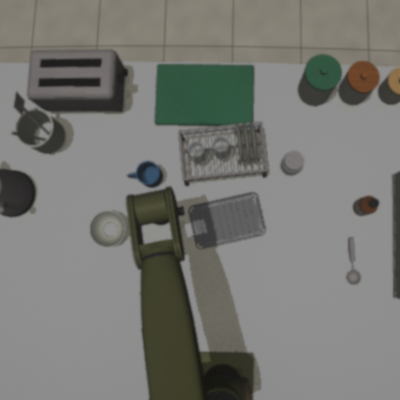

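The tray is clear at crop (227,220). The gripper is just left of it, and the mug at (149,173) and bowl at (109,228) are clear.

{"op": "step_arm", "data": {
  "commands": [
    [0, 0, 0, 40, 0, 0, 0],
    [0, 0, 0, 80, 0, 0, 0],
    [0, 0, 0, 110, 0, 0, 0],
    [0, 0, 0, 126, 0, 0, 0],
    [0, 0, 0, 126, 0, 0, 0]
  ]
}}

```text
time_s: 2.02
eef_pos: [0.5414, 0.1775, 0.0084]
ee_rot: [[-0.992, -0.129, -0.003], [-0.129, 0.992, -0.001], [0.003, -0.0, -1.0]]
force: [-0.2, -0.4, 0.0]
finger_gap: 0.005
finger_force: 0.0
```

{"op": "step_arm", "data": {
  "commands": [
    [0, 0, -10, 0, 0, 0, 0],
    [0, 0, -20, 0, 0, 0, 0],
    [0, 0, -27, 0, 0, 0, 0],
    [0, 0, -31, 0, 0, 0, 0],
    [0, 0, -35, 0, 0, 0, 0]
  ]
}}

```text
time_s: 2.65
eef_pos: [0.5471, 0.1426, 0.0098]
ee_rot: [[-0.992, -0.129, 0.0], [-0.129, 0.992, 0.0], [-0.0, 0.0, -1.0]]
force: [0.6, 0.9, -0.1]
finger_gap: 0.0
finger_force: 0.0
```

```bash
cat >> tray.py <<'E'
from w import torack,st
def edges(im,p,box,show=None):
    """tray outer edges by min-area rect in the top view; rack-frame pose"""
    r,c,t=tray(im,None,p,box) if 0 else (None,)*3
E
cat > look.py <<'E'
from w import *
import sys
def look(name,box):
    st(); im,d,p=grab('top'); save(name,im)
    x0,y0,x1,y1=box; g=cv2.cvtColor(im,cv2.COLOR_RGB2GRAY)
    hsv=cv2.cvtColor(im,cv2.COLOR_RGB2HSV)
    m=np.zeros_like(g); m[y0:y1,x0:x1]=((g<112)&~((hsv[...,1]>50)))[y0:y1,x0:x1]*255
    m=cv2.morphologyEx(m,cv2.MORPH_CLOSE,np.ones((7,7)))
    c=max(cv2.findContours(m,cv2.RETR_EXTERNAL,cv2.CHAIN_APPROX_NONE)[0],key=cv2.contourArea).reshape(-1,2)
    W=torack(onplane(p,c,.024))*1000
    r=cv2.minAreaRect(W.astype(np.float32)); print('rack-frame rect',r)
    # near-wall line fit, right-end line fit
    k=cv2.boxPoints(r); print(k.round(1).tolist())
    return W
if __name__=='__main__': look(sys.argv[1],[int(v) for v in sys.argv[2:6]])
E
sed -i '/^from w import/,$d' tray.py
python3 look.py pics/l1.png 278 188 380 256
```

```text
t 2.65 tcp [547.1 142.6   9.8] rack [-114.7  157.2] ytool deg 97.41 F [ 0.6  0.9 -0.1] gap 0.0
rack-frame rect ((-148.0892333984375, 29.911102294921875), (290.38818359375, 210.20712280273438), 83.73672485351562)
[[-268.3999938964844, -102.9000015258789], [-59.5, -125.9000015258789], [-27.799999237060547, 162.8000030517578], [-236.6999969482422, 185.6999969482422]]
```

{"op": "step_arm", "data": {
  "commands": [
    [0, 0, -3, 0, 0, 0, 0],
    [0, 0, -6, 0, 0, 0, 0],
    [0, 0, -9, 0, 0, 0, 0],
    [0, 0, -11, 0, 0, 0, 0],
    [0, 0, -13, 0, 0, 0, 0]
  ]
}}

```text
time_s: 3.32
eef_pos: [0.5486, 0.13, 0.0096]
ee_rot: [[-0.992, -0.129, -0.0], [-0.129, 0.992, 0.0], [0.0, 0.0, -1.0]]
force: [-0.4, -0.6, -0.9]
finger_gap: 0.0
finger_force: 0.0
```

{"op": "step_arm", "data": {
  "commands": [
    [0, 0, -2, 0, 0, 0, 0],
    [0, 0, -4, 0, 0, 0, 0],
    [0, 0, -6, 0, 0, 0, 0],
    [0, 0, -8, 0, 0, 0, 0],
    [0, 0, -8, 0, 0, 0, 0]
  ]
}}

```text
time_s: 3.95
eef_pos: [0.5497, 0.122, 0.0096]
ee_rot: [[-0.992, -0.129, 0.0], [-0.129, 0.992, -0.0], [-0.0, -0.0, -1.0]]
force: [0.0, 0.2, -0.1]
finger_gap: -0.001
finger_force: 0.0
```

{"op": "step_arm", "data": {
  "commands": [
    [0, 0, 8, 0, 0, 0, 0],
    [0, 0, 25, 0, 0, 0, 0],
    [0, 20, 55, 0, 0, 0, 0],
    [0, 60, 80, 0, 0, 0, 0],
    [0, 100, 100, 0, 0, 0, 0]
  ]
}}

```text
time_s: 4.58
eef_pos: [0.4362, 0.21, 0.0096]
ee_rot: [[-0.992, -0.13, -0.0], [-0.13, 0.992, 0.0], [-0.0, 0.0, -1.0]]
force: [-1.1, 0.1, 1.1]
finger_gap: 0.001
finger_force: 0.0
```

```bash
python3 look.py pics/l2.png 278 188 380 256
```

```text
t 4.58 tcp [436.2 210.    9.6] rack [-215.9  238.3] ytool deg 97.47 F [-1.1  0.1  1.1] gap 0.0
rack-frame rect ((-150.95108032226562, 40.87903594970703), (168.5501708984375, 303.4403381347656), 6.679222583770752)
[[-252.3000030517578, 181.8000030517578], [-217.0, -119.5999984741211], [-49.599998474121094, -100.0], [-84.9000015258789, 201.39999389648438]]
```

```bash
python3 - <<'E'
import cv2
i=cv2.imread('pics/l2.png')[110:280,230:410]; cv2.imwrite('pics/l2c.png',cv2.convertScaleAbs(cv2.resize(i,(630,595),interpolation=cv2.INTER_CUBIC),alpha=1.8))
E
```

```text
(no output)
```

View pics/l2c.png

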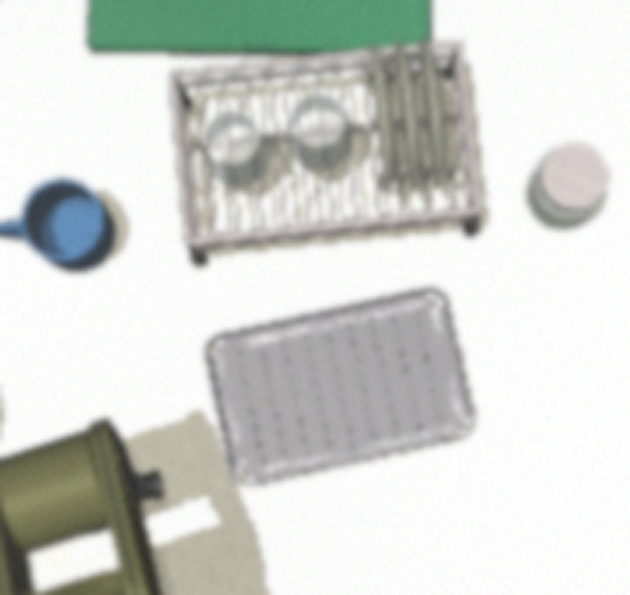

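The tray at crop (340,385) looks barely moved. The beige shadow touches its left corner, so I'll mask the shadow out by hue.

```bash
python3 - <<'E'
import cv2
i=cv2.imread('pics/l2.png');print('shadow',i[240,288],i[250,295],'tray',i[220,327],i[225,310],'rim',i[235,352])
E
sed -i 's/~((hsv\[...,1\]>50)))/(im[...,0].astype(int)-im[...,2]<6))/; s/np.ones((7,7)))/np.ones((5,5)));m=cv2.morphologyEx(m,cv2.MORPH_OPEN,np.ones((9,9)))/' look.py
python3 look.py pics/l3.png 278 188 380 256
```

```text
shadow [ 91 101 103] [ 92 101 103] tray [90 90 91] [94 93 95] rim [102 101 102]
t 4.62 tcp [430.5 210.5   7.9] rack [-221.5  239.5] ytool deg 97.57 F [-1.2  2.1 -2.3] gap 0.0
rack-frame rect ((-138.76809692382812, 11.235115051269531), (150.46360778808594, 241.7284698486328), 6.16751766204834)
[[-226.5, 123.30000305175781], [-200.60000610351562, -117.0], [-51.0, -100.80000305175781], [-77.0, 139.5]]
```

{"op": "step_arm", "data": {
  "commands": [
    [0, -40, -25, 0, 0, 0, 0],
    [0, -80, -50, 0, 0, 0, 0],
    [0, -116, -75, 0, 0, 0, 0],
    [0, -116, -90, 0, 0, 0, 0],
    [0, -116, -100, 0, 0, 0, 0]
  ]
}}

```text
time_s: 5.3
eef_pos: [0.5651, 0.1238, 0.0092]
ee_rot: [[-0.992, -0.129, -0.001], [-0.129, 0.992, 0.0], [0.001, 0.0, -1.0]]
force: [-0.5, 0.1, -0.1]
finger_gap: -0.002
finger_force: 0.0
```

{"op": "step_arm", "data": {
  "commands": [
    [0, 0, -3, 0, 0, 0, 0],
    [0, 0, -5, 0, 0, 0, 0],
    [0, 0, -7, 0, 0, 0, 0],
    [0, 0, -9, 0, 0, 0, 0],
    [0, 0, -11, 0, 0, 0, 0]
  ]
}}

```text
time_s: 5.92
eef_pos: [0.5669, 0.1133, 0.0097]
ee_rot: [[-0.992, -0.129, 0.0], [-0.129, 0.992, 0.0], [-0.0, -0.0, -1.0]]
force: [0.4, -0.1, -0.1]
finger_gap: -0.002
finger_force: 0.0
```

```bash
python3 - <<'E'
from w import *
st()
im,d,p=grab('side')
K,D=KD(p);T=np.linalg.inv(p['pose']); s=env.state()
uv=cv2.projectPoints(np.array(s['eef_pos'])[None],cv2.Rodrigues(T[:3,:3])[0],T[:3,3],K,D)[0].ravel();print(uv)
u,v=uv.astype(int)
i=im[v-60:v+60,u-70:u+70].copy()
save('pics/s1.png',np.clip(cv2.resize(i,(700,600),interpolation=cv2.INTER_CUBIC)*1.8,0,255).astype(np.uint8))
E
```

```text
t 5.92 tcp [566.9 113.3   9.7] rack [-98.7 125.6] ytool deg 97.44 F [ 0.4 -0.1 -0.1] gap -0.0
[302.68621424 188.32176291]
```

View pics/s1.png

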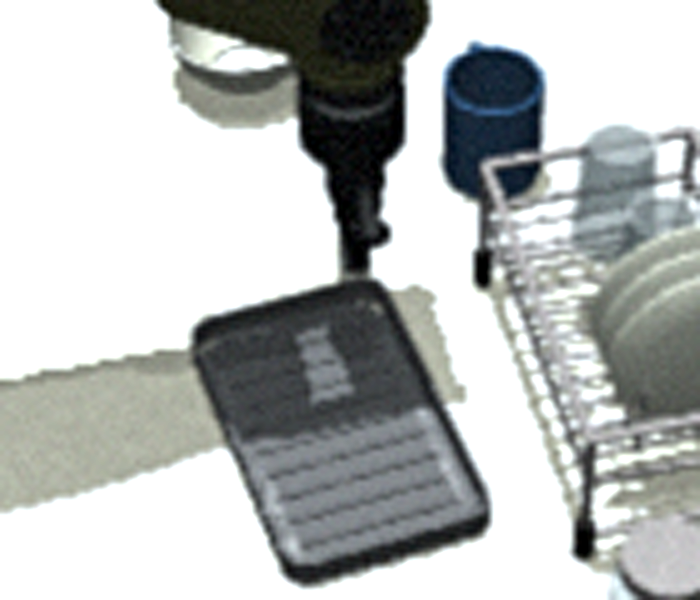

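The side view shows the fingertip at crop (355,270), just behind the tray's left wall, at about contact.

```bash
python3 look.py pics/l4.png 296 188 380 256; cat > rl.py <<'E'
from look import *
def fit(W):
    # right end wall & near wall lines from contour, rack frame mm
    lo=W[:,1].min()
    e=W[(W[:,1]<lo+25)]
    # right end: points whose x within middle of that end
    xm=(e[:,0].min()+e[:,0].max())/2; e=e[abs(e[:,0]-xm)<45]
    vx,vy,x0,y0=cv2.fitLine(e.astype(np.float32),cv2.DIST_HUBER,0,.01,.01).ravel()
    yaw=np.arctan2(vy*np.sign(vx),abs(vx)); n=np.array([-np.sin(yaw),np.cos(yaw)])
    # far/near via tray axes
    ax=np.array([np.cos(yaw),np.sin(yaw)]); f=W@ax
    c=np.array([x0,y0])+n*120; c=c+ax*((np.percentile(f,99.5)+np.percentile(f,.5))/2-c@ax)
    print('RIGHT-END pose x,y,yawdeg',c.round(1),np.degrees(yaw).round(2),'depth',(f.max()-f.min()).round(1))
E
python3 -c "
from rl import *
fit(look('pics/l5.png',[296,188,380,256]))"
```

```text
t 5.97 tcp [567.  113.1   9.6] rack [-98.7 125.4] ytool deg 97.43 F [-0.2 -1.1  0. ] gap 0.0
rack-frame rect ((-137.05699157714844, -6.573478698730469), (150.40550231933594, 204.49270629882812), 5.831740379333496)
[[-222.3000030517578, 87.5], [-201.5, -115.9000015258789], [-51.900001525878906, -100.5999984741211], [-72.5999984741211, 102.80000305175781]]
t 6.03 tcp [567.  113.2   9.6] rack [-98.7 125.4] ytool deg 97.42 F [ 0.2 -0.6 -0.5] gap -0.01
rack-frame rect ((-138.26535034179688, -6.470245361328125), (152.6027374267578, 204.92367553710938), 6.2175164222717285)
[[-225.1999969482422, 87.0999984741211], [-203.0, -116.5999984741211], [-51.29999923706055, -100.0999984741211], [-73.5, 103.69999694824219]]
RIGHT-END pose x,y,yawdeg [-140.    12.6] 6.07 depth 152.7
```

```bash
python3 - <<'E'
from w import *
im,d,p=grab('side'); P=cloud(p,d)
u=303
for v in range(160,200,2):
    w=P[v,u]; print(v,im[v,u],(w*1000).round(0),(torack(w)*1000).round(0))
st()
E
```

```text
160 [ 7 10  4] [567.  71. 193.] [-104.   83.]
162 [1 0 0] [567.  71. 183.] [-104.   83.]
164 [3 4 1] [567.  75. 170.] [-104.   87.]
166 [4 7 7] [567.  77. 159.] [-104.   89.]
168 [ 7 10  9] [566.  68. 158.] [-106.   81.]
170 [4 3 1] [567.  86. 131.] [-102.   98.]
172 [13 12 13] [566.  75. 132.] [-104.   87.]
174 [ 7 10 13] [564.  55. 142.] [-109.   68.]
176 [4 3 6] [564.  52. 135.] [-109.   66.]
178 [3 3 7] [568. 106.  70.] [-98. 119.]
180 [2 3 3] [568.  99.  67.] [-100.  112.]
182 [31 31 31] [568. 107.  49.] [-98. 120.]
184 [26 28 29] [568. 112.  33.] [-97. 124.]
186 [24 24 25] [569. 121.  13.] [-96. 133.]
188 [40 41 40] [569. 121.   2.] [-96. 133.]
190 [29 31 33] [568. 112.   1.] [-98. 125.]
192 [28 28 30] [567. 100.   3.] [-101.  113.]
194 [30 31 32] [566.  89.   5.] [-103.  102.]
196 [31 31 34] [564.  74.  10.] [-106.   87.]
198 [29 31 33] [563.  67.   8.] [-108.   80.]
t 6.12 tcp [567.  113.3   9.6] rack [-98.7 125.5] ytool deg 97.42 F [ 0.3 -0.4 -0.2] gap 0.0
```

```bash
python3 - <<'E'
from w import *
p=env.camera_params('side');q=env.camera_params('top')
uv=[(232+x/5,128+y/5) for x,y in((195,335),(215,320),(290,300),(350,285),(375,280),(485,520),(300,580))]
print((torack(onplane(p,uv,.024))*1000).round(1)); 
def proj(p,X):
    K,D=KD(p);T=np.linalg.inv(p['pose']); return cv2.projectPoints(np.array(X,float),cv2.Rodrigues(T[:3,:3])[0],T[:3,3],K,D)[0].reshape(-1,2)
e=np.array(env.state()['eef_pos'])
X=[e+[0,0,h] for h in(0,.02,.04,.073)]
print('side crop',((proj(p,X)-[232,128])*5).round(0)); print('top',proj(q,X).round(1), 'l2 tcp crop',((proj(q,[[.436,.210,.0096],[.436,.210,.06]])-[230,110])*3.5).round(0))
im=cv2.imread('pics/l5.png'); u,v=proj(q,X)[0].astype(int)
i=cv2.resize(im[v-40:v+60,u-50:u+90],(784,560),interpolation=cv2.INTER_CUBIC); cv2.imwrite('pics/l5c.png',cv2.convertScaleAbs(i,alpha=1.8)); print('scale5.6, origin',u-50,v-40)
E
```

```text
[[-219.8  107.6]
 [-203.   118.6]
 [-146.1  124.9]
 [-100.2  129. ]
 [ -81.3  129.4]
 [ -61.9 -107.3]
 [-194.  -126.4]]
side crop [[353. 301.]
 [353. 283.]
 [353. 263.]
 [352. 231.]]
top [[291.6 212.1]
 [291.1 211.6]
 [290.6 211.1]
 [289.8 210.3]] l2 tcp crop [[111. 492.]
 [104. 492.]]
scale5.6, origin 241 172
```

View pics/l5c.png

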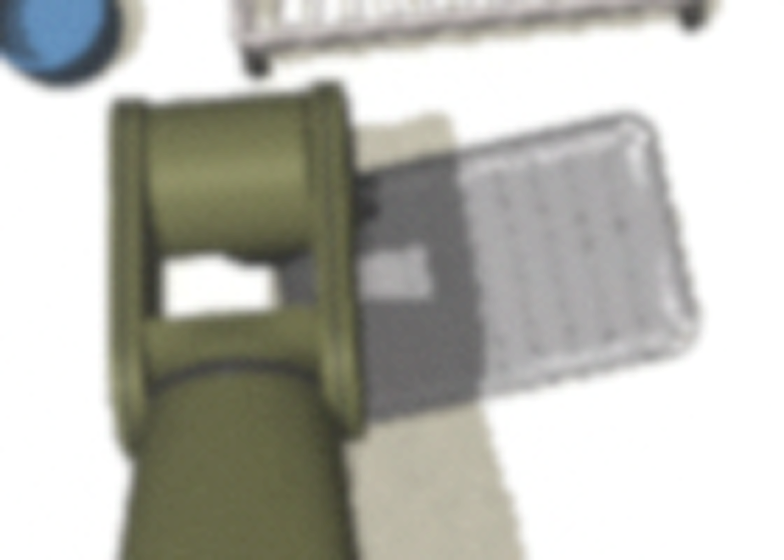

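The arm covers the tray's left end at crop (340,250), so that view can't settle it. The tray hasn't moved in either view and the force is about zero. The shut tips seem to ride above the rim, so I'll back out and find the true tip height on the open counter.

{"op": "step_arm", "data": {
  "commands": [
    [0, 0, 0, -30, 0, 0, 0],
    [0, 0, 0, -50, 0, 0, 0],
    [0, 0, 40, -50, 0, 0, 0],
    [0, 0, 70, -20, 0, 0, 0],
    [0, 0, 70, 4, 0, 0, 0]
  ]
}}

```text
time_s: 6.75
eef_pos: [0.5579, 0.1846, 0.0056]
ee_rot: [[-0.991, -0.132, 0.001], [-0.132, 0.991, 0.001], [-0.001, 0.0, -1.0]]
force: [-0.1, -1.7, -0.3]
finger_gap: -0.0
finger_force: 0.0
```

{"op": "step_arm", "data": {
  "commands": [
    [0, 0, 0, 0, 0, 0, 0],
    [0, 0, 0, 2, 0, 0, 0]
  ]
}}

```text
time_s: 7.0
eef_pos: [0.559, 0.1827, 0.0049]
ee_rot: [[-0.992, -0.129, 0.002], [-0.129, 0.992, 0.0], [-0.002, 0.0, -1.0]]
force: [-0.1, -0.3, 0.5]
finger_gap: -0.0
finger_force: 0.0
```

{"op": "step_arm", "data": {
  "commands": [
    [0, 0, 0, 1, 0, 0, 0],
    [0, 0, 0, 2, 0, 0, 0]
  ]
}}

```text
time_s: 7.25
eef_pos: [0.5587, 0.1826, 0.0026]
ee_rot: [[-0.992, -0.129, 0.002], [-0.129, 0.992, 0.0], [-0.002, 0.0, -1.0]]
force: [-0.1, -0.3, 0.1]
finger_gap: 0.004
finger_force: 0.0
```

```bash
python3 - <<'E'
from w import *
st()
im,d,p=grab('side')
K,D=KD(p);T=np.linalg.inv(p['pose']); s=env.state()
X=np.array([np.array(s['eef_pos'])+[0,0,h] for h in (0,.02,.05)])
uv=cv2.projectPoints(X,cv2.Rodrigues(T[:3,:3])[0],T[:3,3],K,D)[0].reshape(-1,2);print(uv)
u,v=uv[0].astype(int)
for r in range(v-14,v+8): print(r, im[r,u-7:u+8].max(1))
E
```

```text
t 7.25 tcp [558.7 182.6   2.6] rack [-97.9 195.3] ytool deg 97.39 F [-0.1 -0.3  0.1] gap 0.0
[[298.61219752 176.61871219]
 [298.49147089 172.86208168]
 [298.30723189 167.11815115]]
162 [154 159 163 160 108  21   4  10  11  24  33  35  14   7  71]
163 [157 155 161 165 111  21   0   8  11  16  21  16   7  28  97]
164 [155 158 159 161 118  34   7   4   9   5   5   9  17  78 142]
165 [158 155 158 164 119  44  10   6   4   3  22  63  87 136 161]
166 [156 158 160 160 119  41  12   1   0   9  52 136 164 166 163]
167 [155 155 160 162 120  49  21   3   3  10  46 133 164 164 161]
168 [157 157 160 163 124  63  24   0   8   4  42 127 164 161 162]
169 [155 157 158 162 124  62  25   5   5   0  33 126 165 164 160]
170 [158 158 162 161 122  64  37  27  38  40  53 128 165 161 161]
171 [156 158 159 158 134  91  62  67  81  78  80 135 162 163 166]
172 [157 157 158 160 162 126  85  80  85  83  85 122 145 150 148]
173 [154 159 159 160 162 124  80  81  82  85  83  80  80  95  99]
174 [161 158 152 143 143 118  82  78  82  83  82  80  79  91  99]
175 [152 143 113  83  83  81  74  81  80  77  80  82  83  93 103]
176 [114  83  78  73  77  77  80  80  82  83  84  84  79  94 103]
177 [ 82  77  78  79  82  82  83  84  81  81  78  82  79  91 100]
178 [80 78 78 80 79 82 82 80 79 85 80 84 85 87 97]
179 [80 80 81 82 79 83 81 82 82 79 84 80 78 81 90]
180 [85 82 81 84 82 83 83 84 82 80 80 80 81 80 89]
181 [ 99 110  99  79  81  81  83  82  85  80  79  80  81  82  88]
182 [139 163 125  84  83  84  83  84  84  82  82  81  79  84  96]
183 [159 162 139  94  82  85  84  82  78  74  76  68  56  53  69]
```

{"op": "step_arm", "data": {
  "commands": [
    [0, 0, 0, 2, 0, 0, 0],
    [0, 0, 0, 2, 0, 0, 0]
  ]
}}

```text
time_s: 7.55
eef_pos: [0.5577, 0.1826, -0.0006]
ee_rot: [[-0.992, -0.129, -0.0], [-0.129, 0.992, -0.0], [0.0, -0.0, -1.0]]
force: [-1.3, 0.7, 1.0]
finger_gap: -0.001
finger_force: 0.0
```

{"op": "step_arm", "data": {
  "commands": [
    [0, 0, 0, 1.5, 0, 0, 0],
    [0, 0, 0, 1.5, 0, 0, 0]
  ]
}}

```text
time_s: 7.8
eef_pos: [0.5577, 0.1827, -0.0021]
ee_rot: [[-0.992, -0.129, -0.0], [-0.129, 0.992, -0.0], [0.0, -0.0, -1.0]]
force: [0.5, -0.0, -0.0]
finger_gap: -0.002
finger_force: 0.0
```

There's no contact at TCP z = -2 mm, so the real tips are higher than reported. I'll keep probing.

{"op": "step_arm", "data": {
  "commands": [
    [0, 0, 0, 2, 0, 0, 0],
    [0, 0, 0, 3, 0, 0, 0]
  ]
}}

```text
time_s: 8.05
eef_pos: [0.5578, 0.1827, -0.0051]
ee_rot: [[-0.992, -0.129, -0.0], [-0.129, 0.992, -0.0], [0.0, -0.0, -1.0]]
force: [-0.4, -0.3, -0.4]
finger_gap: -0.003
finger_force: 0.0
```

{"op": "step_arm", "data": {
  "commands": [
    [0, 0, 0, 2, 0, 0, 0],
    [0, 0, 0, 3, 0, 0, 0]
  ]
}}

```text
time_s: 8.3
eef_pos: [0.5578, 0.1827, -0.0081]
ee_rot: [[-0.992, -0.129, -0.0], [-0.129, 0.992, -0.0], [0.0, -0.0, -1.0]]
force: [-0.4, -0.2, 0.8]
finger_gap: 0.001
finger_force: 0.0
```

{"op": "step_arm", "data": {
  "commands": [
    [0, 0, 0, 2, 0, 0, 0],
    [0, 0, 0, 2, 0, 0, 0]
  ]
}}

```text
time_s: 8.55
eef_pos: [0.5577, 0.1826, -0.0102]
ee_rot: [[-0.992, -0.129, -0.0], [-0.129, 0.992, -0.0], [0.0, -0.0, -1.0]]
force: [0.8, 0.6, 0.0]
finger_gap: -0.001
finger_force: 0.0
```

{"op": "step_arm", "data": {
  "commands": [
    [0, 0, 0, 2, 0, 0, 0],
    [0, 0, 0, 2, 0, 0, 0]
  ]
}}

```text
time_s: 8.8
eef_pos: [0.5577, 0.1826, -0.0121]
ee_rot: [[-0.992, -0.129, -0.0], [-0.129, 0.992, -0.0], [0.0, -0.0, -1.0]]
force: [-0.2, -0.5, -0.3]
finger_gap: 0.003
finger_force: 0.0
```

{"op": "step_arm", "data": {
  "commands": [
    [0, 0, 0, 2, 0, 0, 0],
    [0, 0, 0, 2, 0, 0, 0]
  ]
}}

```text
time_s: 9.05
eef_pos: [0.5577, 0.1826, -0.0141]
ee_rot: [[-0.992, -0.129, -0.0], [-0.129, 0.992, -0.0], [0.0, -0.0, -1.0]]
force: [-0.3, -0.7, 0.8]
finger_gap: -0.002
finger_force: 0.0
```

{"op": "step_arm", "data": {
  "commands": [
    [0, 0, 0, 2, 0, 0, 0],
    [0, 0, 0, 2, 0, 0, 0]
  ]
}}

```text
time_s: 9.3
eef_pos: [0.5577, 0.1827, -0.0161]
ee_rot: [[-0.992, -0.129, -0.0], [-0.129, 0.992, -0.0], [0.0, -0.0, -1.0]]
force: [-0.2, 0.8, 0.2]
finger_gap: 0.002
finger_force: 0.0
```

{"op": "step_arm", "data": {
  "commands": [
    [0, 0, 0, 2, 0, 0, 0],
    [0, 0, 0, 2, 0, 0, 0]
  ]
}}

```text
time_s: 9.55
eef_pos: [0.5577, 0.1827, -0.0182]
ee_rot: [[-0.992, -0.129, -0.0], [-0.129, 0.992, -0.0], [0.0, -0.0, -1.0]]
force: [-0.2, -0.1, 0.4]
finger_gap: 0.001
finger_force: 0.0
```

```bash
python3 - <<'E'
from w import *
st()
im,d,p=grab('side')
K,D=KD(p);T=np.linalg.inv(p['pose']); s=env.state()
X=np.array([np.array(s['eef_pos'])+[0,0,h] for h in (0,.02,.05)])
uv=cv2.projectPoints(X,cv2.Rodrigues(T[:3,:3])[0],T[:3,3],K,D)[0].reshape(-1,2);print(uv)
u,v=uv[0].astype(int)
for r in range(v-16,v+4): print(r, im[r,u-7:u+8].max(1))
E
```

```text
t 9.55 tcp [557.7 182.7 -18.2] rack [-98.9 195.5] ytool deg 97.42 F [-0.2 -0.1  0.4] gap 0.0
[[298.57438955 180.35031927]
 [298.45411895 176.65105766]
 [298.27058873 170.99544385]]
164 [156 159 162 116  25   2  13  13  17  31  38  25  25  89 144]
165 [156 160 159 134  70   6   6  17  21  28  38  29  13  34 116]
166 [157 159 161 165 113  19   5   8  10  25  36  34  14  15  98]
167 [157 157 165 164 111  14   4   3  11  15  20  19   8  30 120]
168 [156 161 158 157 100  18   3   5   7  10   2  12  18  78 143]
169 [160 160 160 128  60  26   7   0   2   4  23  64  88 134 162]
170 [158 156 159 125  61  33  15   2   8   2  48 134 169 168 164]
171 [158 157 162 135  80  38  24  10   9   8  56 136 160 150 151]
172 [159 159 163 164 114  44  21   6   5   4  51 116 115  96  99]
173 [160 161 160 161 120  49  22   8   2   7  41  76  84  92  99]
174 [162 152 145 148 116  66  34  31  41  44  62  78  81  90  99]
175 [142 113  86  84  84  78  66  71  79  83  84  81  85  87  96]
176 [ 83  81  76  79  79  81  82  84  85  83  85  84  85  93 100]
177 [ 80  81  77  82  80  83  83  85  81  80  80  82  80  94 103]
178 [78 80 77 81 76 84 85 81 86 80 85 80 83 88 95]
179 [82 84 82 80 81 83 83 84 79 83 82 80 80 78 87]
180 [82 81 82 83 82 81 81 85 84 84 79 80 79 77 79]
181 [112  98  85  83  84  82  83  85  82  83  81  83  81  81  87]
182 [161 126  84  80  86  86  83  83  83  80  83  81  76  78  91]
183 [162 138  98  81  82  81  84  82  81  77  78  64  53  56  68]
```

The dark finger ends at row 174.5, but the TCP projects to row 180.3. The real tips are therefore about 31 mm above the reported TCP, which explains passing over the tray. I'll lower to tip z of about 8 mm.

{"op": "step_arm", "data": {
  "commands": [
    [0, 0, 0, 2, 0, 0, 0],
    [0, 0, 0, 3, 0, 0, 0]
  ]
}}

```text
time_s: 9.85
eef_pos: [0.5578, 0.1827, -0.0211]
ee_rot: [[-0.992, -0.129, -0.0], [-0.129, 0.992, -0.0], [0.0, -0.0, -1.0]]
force: [0.3, 0.3, 0.9]
finger_gap: -0.002
finger_force: 0.0
```

{"op": "step_arm", "data": {
  "commands": [
    [0, 0, 0, 2, 0, 0, 0],
    [0, 0, 0, 3, 0, 0, 0]
  ]
}}

```text
time_s: 10.1
eef_pos: [0.5578, 0.1827, -0.0241]
ee_rot: [[-0.992, -0.129, -0.0], [-0.129, 0.992, -0.0], [0.0, -0.0, -1.0]]
force: [0.3, -0.3, 0.1]
finger_gap: 0.002
finger_force: 0.0
```

{"op": "step_arm", "data": {
  "commands": [
    [0, 0, 0, 1, 0, 0, 0],
    [0, 0, 0, 2, 0, 0, 0]
  ]
}}

```text
time_s: 10.35
eef_pos: [0.5579, 0.1827, -0.026]
ee_rot: [[-0.992, -0.129, -0.0], [-0.129, 0.992, 0.0], [0.0, 0.0, -1.0]]
force: [-0.6, -0.7, 1.0]
finger_gap: 0.002
finger_force: 0.0
```

{"op": "step_arm", "data": {
  "commands": [
    [0, 0, 0, 1, 0, 0, 0],
    [0, 0, 0, 2, 0, 0, 0]
  ]
}}

```text
time_s: 10.6
eef_pos: [0.5579, 0.1827, -0.0279]
ee_rot: [[-0.992, -0.129, 0.0], [-0.129, 0.992, 0.0], [-0.0, -0.0, -1.0]]
force: [-0.4, 0.2, 0.4]
finger_gap: -0.001
finger_force: 0.0
```

{"op": "step_arm", "data": {
  "commands": [
    [0, 0, 0, 1, 0, 0, 0],
    [0, 0, 0, 2, 0, 0, 0]
  ]
}}

```text
time_s: 10.85
eef_pos: [0.5579, 0.1827, -0.03]
ee_rot: [[-0.992, -0.129, 0.0], [-0.129, 0.992, 0.0], [-0.0, -0.0, -1.0]]
force: [-0.3, 0.3, -0.5]
finger_gap: 0.002
finger_force: 0.0
```

{"op": "step_arm", "data": {
  "commands": [
    [0, 0, 0, 1, 0, 0, 0],
    [0, 0, 0, 1, 0, 0, 0]
  ]
}}

```text
time_s: 11.1
eef_pos: [0.5578, 0.1827, -0.031]
ee_rot: [[-0.992, -0.129, -0.0], [-0.129, 0.992, -0.0], [0.0, -0.0, -1.0]]
force: [-0.6, -0.2, -0.7]
finger_gap: -0.0
finger_force: 0.0
```

{"op": "step_arm", "data": {
  "commands": [
    [0, 0, 0, 1, 0, 0, 0],
    [0, 0, 0, 1, 0, 0, 0]
  ]
}}

```text
time_s: 11.35
eef_pos: [0.5578, 0.1827, -0.032]
ee_rot: [[-0.992, -0.129, -0.0], [-0.129, 0.992, -0.0], [0.0, -0.0, -1.0]]
force: [-0.6, 0.1, -0.3]
finger_gap: -0.005
finger_force: 0.0
```

{"op": "step_arm", "data": {
  "commands": [
    [0, 0, 0, 1, 0, 0, 0],
    [0, 0, 0, 1, 0, 0, 0]
  ]
}}

```text
time_s: 11.6
eef_pos: [0.5578, 0.1827, -0.033]
ee_rot: [[-0.992, -0.129, -0.0], [-0.129, 0.992, -0.0], [0.0, -0.0, -1.0]]
force: [-0.0, -0.2, 0.5]
finger_gap: 0.0
finger_force: 0.0
```

{"op": "step_arm", "data": {
  "commands": [
    [0, 0, 0, 1, 0, 0, 0],
    [0, 0, 0, 1, 0, 0, 0]
  ]
}}

```text
time_s: 11.85
eef_pos: [0.5578, 0.1827, -0.034]
ee_rot: [[-0.992, -0.129, -0.0], [-0.129, 0.992, -0.0], [0.0, 0.0, -1.0]]
force: [0.6, 0.5, 1.3]
finger_gap: -0.001
finger_force: 0.0
```

```bash
python3 - <<'E'
from w import *
s,_=st()
im,d,p=grab('side'); P=cloud(p,d)
K,D=KD(p);T=np.linalg.inv(p['pose'])
X=np.array([np.array(s['eef_pos'])+[0,0,h] for h in (0,.02,.05)])
uv=cv2.projectPoints(X,cv2.Rodrigues(T[:3,:3])[0],T[:3,3],K,D)[0].reshape(-1,2);print(uv)
u,v=uv[0].astype(int)
for r in range(v-16,v+4): print(r, im[r,u-7:u+8].max(1), (np.median(P[r,u-1:u+2],axis=0)*1000).round(0))
E
```

```text
t 11.85 tcp [557.8 182.7 -34. ] rack [-98.8 195.5] ytool deg 97.42 F [0.6 0.5 1.3] gap -0.0
[[298.67068085 183.25619598]
 [298.55172776 179.601356  ]
 [298.37021837 174.01412117]]
167 [157 159 158 116  36   0   3   9  14  29  36  27  40 119 158] [556. 166.  70.]
168 [160 160 163 125  52   9   8  16  15  28  36  31  20  55 126] [554. 138.  91.]
169 [158 158 160 126  58  12   5   4  15  19  37  36  19  21  92] [553. 129.  95.]
170 [158 161 161 126  58  13   0   6   8  17  25  25  11  22 100] [553. 126.  92.]
171 [158 160 160 140  78  19   0  10   2   4  13  12   7  44 118] [552. 122.  92.]
172 [157 162 163 162 113  31   7   3   2   3  17  20  39  81 104] [552. 127.  81.]
173 [160 160 154 152 103  37  17   3   1   7  30  58  79  93 104] [553. 138.  66.]
174 [154 142 114  90  66  38  19   9   3   7  35  69  85  85  98] [555. 170.  29.]
175 [118  84  83  79  64  41  25   1   8  10  29  70  88  82  93] [555. 166.  28.]
176 [83 77 79 80 68 49 29 10  9  7 35 66 83 85 96] [555. 173.  15.]
177 [80 79 81 83 82 65 38 33 37 46 61 75 82 86 96] [555. 170.  13.]
178 [79 79 83 82 81 77 74 72 78 83 81 86 85 89 91] [555. 174.   3.]
179 [81 80 82 83 83 84 85 86 84 86 83 82 79 79 79] [555. 168.   5.]
180 [80 80 84 85 81 83 82 84 82 82 83 82 80 81 81] [554. 165.   2.]
181 [111  94  82  84  82  83  85  83  80  81  84  80  79  81  82] [554. 160.   2.]
182 [160 125  85  84  83  85  83  84  82  82  84  79  77  79  81] [554. 158.  -2.]
183 [161 138 101  82  83  83  83  84  79  75  76  67  52  56  67] [553. 150.   1.]
184 [163 160 137  97  80  79  76  66  54  43  43  35  28  28  29] [553. 147.  -1.]
185 [159 156 149 112  74  54  41  38  25  26  19  20  19  20  19] [551. 121.  21.]
186 [126 105  81  57  42  24  14  20  22  19  17  22  25  23  23] [550. 114.  23.]
```

The tip now meets the counter at row 177, so the tip is 2–4 mm up. Repeat the sideways push.

{"op": "step_arm", "data": {
  "commands": [
    [0, 0, -12, 0, 0, 0, 0],
    [0, 0, -24, 0, 0, 0, 0],
    [0, 0, -34, 0, 0, 0, 0],
    [0, 0, -40, 0, 0, 0, 0],
    [0, 0, -44, 0, 0, 0, 0]
  ]
}}

```text
time_s: 12.52
eef_pos: [0.5637, 0.1386, -0.0339]
ee_rot: [[-0.992, -0.129, 0.0], [-0.129, 0.992, 0.0], [-0.0, 0.0, -1.0]]
force: [-0.0, 3.5, 1.1]
finger_gap: 0.001
finger_force: 2.2
```

{"op": "step_arm", "data": {
  "commands": [
    [0, 0, -2, 0, 0, 0, 0],
    [0, 0, -4, 0, 0, 0, 0],
    [0, 0, -6, 0, 0, 0, 0],
    [0, 0, -8, 0, 0, 0, 0]
  ]
}}

```text
time_s: 13.02
eef_pos: [0.5647, 0.1313, -0.0339]
ee_rot: [[-0.992, -0.129, 0.0], [-0.129, 0.992, 0.0], [-0.0, 0.0, -1.0]]
force: [0.9, 3.1, -0.7]
finger_gap: 0.004
finger_force: 1.6
```

```bash
python3 -c "
from rl import *
fit(look('pics/l6.png',[296,188,385,256]))"
```

```text
t 13.03 tcp [564.7 131.3 -33.9] rack [-98.6 143.7] ytool deg 97.44 F [ 0.9  3.1 -0.7] gap 0.0
rack-frame rect ((-140.27056884765625, -2.42822265625), (151.62522888183594, 226.96395874023438), 5.322341442108154)
[[-226.3000030517578, 103.5], [-205.1999969482422, -122.5], [-54.29999923706055, -108.4000015258789], [-75.30000305175781, 117.5999984741211]]
RIGHT-END pose x,y,yawdeg [-140.9    6. ] 5.06 depth 152.2
```

{"op": "step_arm", "data": {
  "commands": [
    [0, 0, -2, 0, 0, 0, 0],
    [0, 0, -4, 0, 0, 0, 0],
    [0, 0, -6, 0, 0, 0, 0],
    [0, 0, -6, 0, 0, 0, 0]
  ]
}}

```text
time_s: 13.58
eef_pos: [0.5655, 0.1249, -0.0339]
ee_rot: [[-0.992, -0.129, 0.0], [-0.129, 0.992, -0.0], [-0.0, -0.0, -1.0]]
force: [0.1, 2.1, -0.5]
finger_gap: -0.002
finger_force: 1.0
```

{"op": "step_arm", "data": {
  "commands": [
    [0, 0, 10, 0, 0, 0, 0],
    [0, 0, 40, -10, 0, 0, 0],
    [0, 30, 70, -30, 0, 0, 0],
    [0, 80, 80, -60, 0, 0, 0],
    [0, 130, 80, -80, 0, 0, 0]
  ]
}}

```text
time_s: 14.2
eef_pos: [0.4252, 0.1883, 0.0473]
ee_rot: [[-0.991, -0.131, 0.001], [-0.131, 0.991, -0.0], [-0.001, -0.001, -1.0]]
force: [-0.1, 0.4, 0.1]
finger_gap: 0.004
finger_force: 0.0
```

```bash
python3 -c "
from rl import *
fit(look('pics/l7.png',[278,188,385,256]))"
```

```text
t 14.2 tcp [425.2 188.3  47.3] rack [-229.6  218.2] ytool deg 97.51 F [-0.1  0.4  0.1] gap 0.0
rack-frame rect ((-141.55416870117188, -1.794036865234375), (150.4354705810547, 240.99986267089844), 5.265153408050537)
[[-227.5, 111.30000305175781], [-205.39999389648438, -128.6999969482422], [-55.599998474121094, -114.9000015258789], [-77.69999694824219, 125.0999984741211]]
RIGHT-END pose x,y,yawdeg [-141.7   -0.4] 5.31 depth 150.5
```

{"op": "step_arm", "data": {
  "commands": [
    [60, 32, -40, 0, 0, 0, 0],
    [60, 32, -90, 0, 0, 0, 0],
    [60, 32, -140, 0, 0, 0, 0],
    [60, 32, -185, 0, 0, 0, 0],
    [60, 32, -219, 0, 0, 0, 0]
  ]
}}

```text
time_s: 14.88
eef_pos: [0.4226, -0.0353, 0.0463]
ee_rot: [[-0.992, -0.128, 0.0], [-0.128, 0.992, -0.001], [0.0, -0.001, -1.0]]
force: [0.8, 0.4, -0.8]
finger_gap: 0.706
finger_force: 0.0
```

{"op": "step_arm", "data": {
  "commands": [
    [60, 0, 0, 25, 0, 0, 0],
    [60, 0, 0, 50, 0, 0, 0],
    [60, 0, 0, 70, 0, 0, 0],
    [60, 0, 0, 79, 0, 0, 0],
    [60, 0, 0, 82, 0, 0, 0]
  ]
}}

```text
time_s: 15.5
eef_pos: [0.4225, -0.0335, -0.0362]
ee_rot: [[-0.992, -0.129, -0.001], [-0.129, 0.992, -0.0], [0.001, -0.0, -1.0]]
force: [0.4, 0.9, -0.1]
finger_gap: 0.699
finger_force: 0.0
```

```bash
python3 - <<'E'
from w import *
st(); im,d,p=grab('side')
i=im[150:270,220:380]
save('pics/s2.png',np.clip(cv2.resize(i,(800,600),interpolation=cv2.INTER_CUBIC)*1.8,0,255).astype(np.uint8))
E
```

```text
t 15.5 tcp [422.5 -33.5 -36.2] rack [-260.9   -1.4] ytool deg 97.44 F [ 0.4  0.9 -0.1] gap 0.7
```

View pics/s2.png

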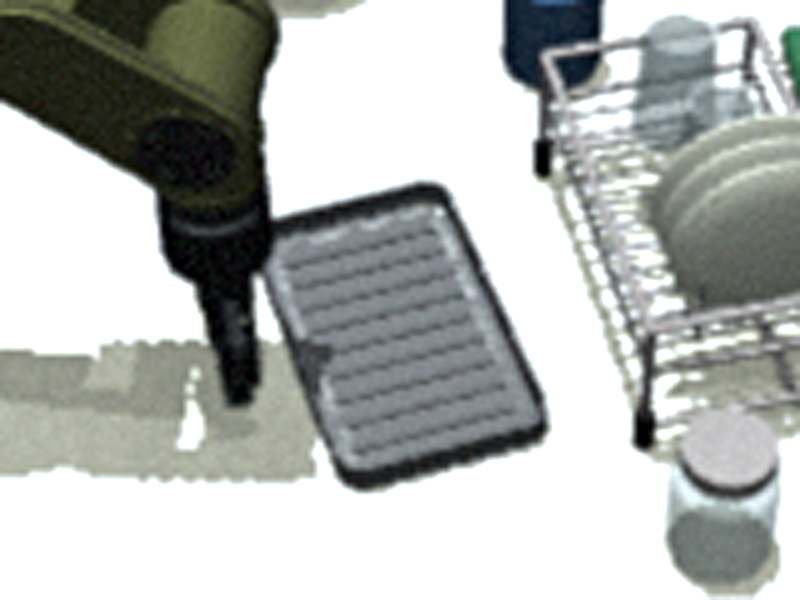

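The tips at crop (238,405) hang about 10 mm above the counter behind the near wall, and the wrist is clear. I'll lower slightly and advance.

{"op": "step_arm", "data": {
  "commands": [
    [60, -6, 0, 3, 0, 0, 0],
    [60, -12, 0, 3, 0, 0, 0],
    [60, -18, 0, 3, 0, 0, 0],
    [60, -24, 0, 3, 0, 0, 0],
    [60, -28, 0, 3, 0, 0, 0]
  ]
}}

```text
time_s: 16.18
eef_pos: [0.451, -0.0299, -0.0388]
ee_rot: [[-0.992, -0.129, 0.0], [-0.129, 0.992, -0.0], [-0.0, -0.0, -1.0]]
force: [-2.6, 0.1, 2.4]
finger_gap: 0.705
finger_force: 2.1
```

{"op": "step_arm", "data": {
  "commands": [
    [60, -4, 0, 0, 0, 0, 0],
    [60, -8, 0, 0, 0, 0, 0],
    [60, -12, 0, 0, 0, 0, 0],
    [60, -16, 0, 0, 0, 0, 0],
    [60, -20, 0, 0, 0, 0, 0]
  ]
}}

```text
time_s: 16.8
eef_pos: [0.4676, -0.0268, -0.0395]
ee_rot: [[-0.991, -0.13, -0.007], [-0.13, 0.991, 0.001], [0.007, 0.002, -1.0]]
force: [-9.2, 0.9, 7.1]
finger_gap: 0.701
finger_force: 4.3
```

```bash
python3 -c "
from rl import *
fit(look('pics/l8.png',[278,186,385,256]))"
```

```text
t 16.8 tcp [467.6 -26.8 -39.5] rack [-215.3   -0.6] ytool deg 97.49 F [-9.2  0.9  7.1] gap 0.7
rack-frame rect ((-127.40135192871094, -4.998992919921875), (152.4990234375, 241.21290588378906), 1.7976500988006592)
[[-207.39999389648438, 113.19999694824219], [-199.8000030517578, -127.9000015258789], [-47.400001525878906, -123.19999694824219], [-55.0, 117.9000015258789]]
RIGHT-END pose x,y,yawdeg [-127.5   -4.1] 1.22 depth 153.6
```

{"op": "step_arm", "data": {
  "commands": [
    [60, 0, 0, -4, 0, 0, 0],
    [60, -4, 0, -4, 0, 0, 0],
    [60, -8, 0.5, -4, 0, 0, 0],
    [60, -12, 1, -4, 0, 0, 0],
    [60, -16, 1.5, -4, 0, 0, 0]
  ]
}}

```text
time_s: 17.48
eef_pos: [0.4861, -0.0238, -0.0351]
ee_rot: [[-0.992, -0.129, -0.0], [-0.129, 0.992, -0.0], [0.0, 0.0, -1.0]]
force: [-2.5, -0.2, -1.7]
finger_gap: 0.704
finger_force: 1.1
```

```bash
python3 -c "
from rl import *
fit(look('pics/l9.png',[278,184,385,256]))"
```

```text
t 17.48 tcp [486.1 -23.8 -35.1] rack [-196.5    0. ] ytool deg 97.41 F [-2.5 -0.2 -1.7] gap 0.7
rack-frame rect ((-109.7040786743164, -5.852424621582031), (151.456298828125, 241.56764221191406), 0.3598760664463043)
[[-186.1999969482422, 114.5], [-184.6999969482422, -127.0999984741211], [-33.20000076293945, -126.19999694824219], [-34.70000076293945, 115.4000015258789]]
RIGHT-END pose x,y,yawdeg [-110.1   -4.6] -1.32 depth 155.2
```

{"op": "step_arm", "data": {
  "commands": [
    [60, -4, 1, 0, 0, 0, 0],
    [60, -8, 2, 0, 0, 0, 0],
    [60, -12, 3.2, 0, 0, 0, 0],
    [60, -15, 4.4, 0, 0, 0, 0],
    [60, -18, 5.5, 0, 0, 0, 0]
  ]
}}

```text
time_s: 18.15
eef_pos: [0.5033, -0.016, -0.0348]
ee_rot: [[-0.992, -0.129, -0.0], [-0.129, 0.992, -0.0], [0.0, -0.0, -1.0]]
force: [-4.1, -2.4, 1.0]
finger_gap: 0.7
finger_force: 1.9
```

```bash
python3 -c "
from rl import *
fit(look('pics/l10.png',[278,184,385,256]))
q=env.camera_params('top'); im=cv2.imread('pics/l10.png')[...,::-1]; g=im.max(2).astype(float)
for u,v in ((286.5,182.5),(364.1,174.5)):
    x0,y0=int(u)-5,int(v)-4; s=g[y0:y0+7,x0:x0+11]; w=np.clip(85-s,0,None); yy,xx=np.mgrid[:7,:11]; w[abs(xx+x0-u)>3]=0
    c=[(w*xx).sum()/w.sum()+x0,(w*yy).sum()/w.sum()+y0]; print(c,(torack(onplane(q,[c],.02))*1000).round(1))
"
```

```text
t 18.15 tcp [503.3 -16.  -34.8] rack [-178.5    5.5] ytool deg 97.42 F [-4.1 -2.4  1. ] gap 0.7
rack-frame rect ((-91.32427978515625, -0.582916259765625), (241.7513427734375, 150.05650329589844), 89.03411865234375)
[[-168.39999389648438, -120.19999694824219], [-18.299999237060547, -122.69999694824219], [-14.300000190734863, 119.0], [-164.3000030517578, 121.5]]
RIGHT-END pose x,y,yawdeg [-91.7   0.5] -1.43 depth 150.5
[np.float64(286.56648451730416), np.float64(182.3023679417122)] [[  2.3 131.2]]
[np.float64(364.0531914893617), np.float64(173.77507598784194)] [[   2.  -131.2]]
```

Feet measure y = ±131 in the same view, so the tray is centred and straight. Push straight in.

{"op": "step_arm", "data": {
  "commands": [
    [60, -4, 0, 0, 0, 0, 0],
    [60, -8, 0, 0, 0, 0, 0],
    [60, -12, 0, 0, 0, 0, 0],
    [60, -16, 0, 0, 0, 0, 0],
    [60, -20, 0, 0, 0, 0, 0]
  ]
}}

```text
time_s: 18.82
eef_pos: [0.5227, -0.0133, -0.0349]
ee_rot: [[-0.992, -0.13, -0.001], [-0.13, 0.992, 0.0], [0.001, 0.0, -1.0]]
force: [-5.4, -1.1, 2.6]
finger_gap: 0.701
finger_force: 2.7
```

{"op": "step_arm", "data": {
  "commands": [
    [60, -3, 0, 0, 0, 0, 0],
    [60, -6, 0, 0, 0, 0, 0],
    [60, -9, 0, 0, 0, 0, 0],
    [60, -12, 0, 0, 0, 0, 0],
    [60, -15, 0, 0, 0, 0, 0]
  ]
}}

```text
time_s: 19.45
eef_pos: [0.5375, -0.0114, -0.0349]
ee_rot: [[-0.992, -0.129, -0.001], [-0.129, 0.992, 0.0], [0.001, 0.0, -1.0]]
force: [-5.5, -0.6, 2.8]
finger_gap: 0.706
finger_force: 2.8
```

```bash
python3 - <<'E'
from rl import *
st(); im,d,p=grab('top'); save('pics/l11.png',im)
c=cv2.resize(im[115:265,255:395],(560,600),interpolation=cv2.INTER_CUBIC); save('pics/l11c.png',np.clip(c*1.8,0,255).astype(np.uint8))
E
```

```text
t 19.45 tcp [537.5 -11.4 -34.9] rack [-143.9    5.7] ytool deg 97.44 F [-5.5 -0.6  2.8] gap 0.71
```

View pics/l11c.png

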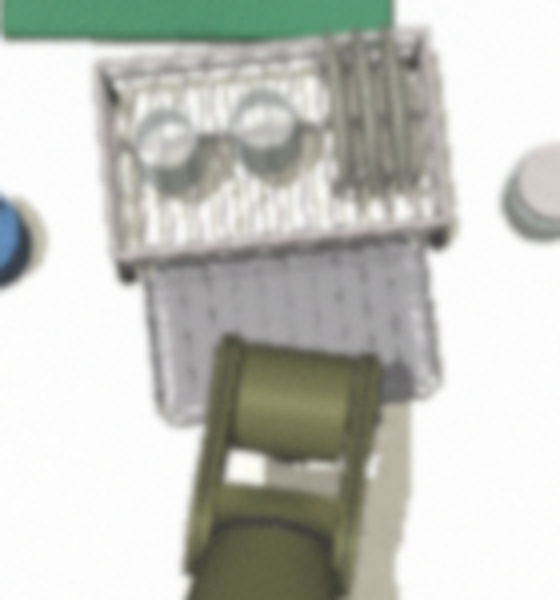

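The tray's leading edge is between the feet at (125,268) and (437,240). The left gap looks slightly larger, so I'll measure the side walls.

```bash
cat > sides.py <<'E'
from rl import *
def sides(name,xs):
    im=cv2.imread(name)[...,::-1]; q=env.camera_params('top'); K,D=KD(q);T=np.linalg.inv(q['pose'])
    g=cv2.cvtColor(np.ascontiguousarray(im),cv2.COLOR_RGB2GRAY).astype(np.float32)
    for sgn in(1,-1):
        out=[]
        for x in xs:
            ys=np.arange(105,140,.5)*sgn
            X=np.c_[np.c_[np.full(len(ys),x),ys]/1000@R.T+O,np.full(len(ys),.024)]
            uv=cv2.projectPoints(X,cv2.Rodrigues(T[:3,:3])[0],T[:3,3],K,D)[0].reshape(-1,2).astype(np.float32)
            s=cv2.remap(g,uv[:,0].reshape(1,-1),uv[:,1].reshape(1,-1),cv2.INTER_LINEAR)[0]
            out.append(ys[np.argmax(s>112)] )
        print('L' if sgn>0 else 'R',dict(zip(xs,np.round(out,1).tolist())))
E
python3 -c "
from sides import *
sides('pics/l10.png',range(-145,-30,15)); sides('pics/l11.png',range(-110,-15,10))"
```

```text
L {-145: 120.0, -130: 120.5, -115: 120.0, -100: 120.5, -85: 120.0, -70: 120.5, -55: 120.0, -40: 120.5}
R {-145: -120.5, -130: -105.0, -115: -121.0, -100: -121.5, -85: -121.5, -70: -122.0, -55: -121.5, -40: -119.5}
L {-110: 107.5, -100: 106.0, -90: 105.0, -80: 120.0, -70: 120.5, -60: 120.0, -50: 120.5, -40: 121.0, -30: 120.5, -20: 120.0}
R {-110: -121.5, -100: -121.0, -90: -120.5, -80: -121.0, -70: -121.0, -60: -121.0, -50: -120.0, -40: -119.5, -30: -121.0, -20: -120.0}
```

Centred within 1 mm and straight, so I'll continue.

{"op": "step_arm", "data": {
  "commands": [
    [60, -4, 0, 0, 0, 0, 0],
    [60, -8, 0, 0, 0, 0, 0],
    [60, -12, 0, 0, 0, 0, 0],
    [60, -16, 0, 0, 0, 0, 0],
    [60, -20, 0, 0, 0, 0, 0]
  ]
}}

```text
time_s: 20.12
eef_pos: [0.5574, -0.0088, -0.0349]
ee_rot: [[-0.992, -0.129, -0.001], [-0.129, 0.992, 0.0], [0.001, 0.0, -1.0]]
force: [-6.0, -1.3, 2.7]
finger_gap: 0.702
finger_force: 2.8
```

{"op": "step_arm", "data": {
  "commands": [
    [60, -4, 0, 0, 0, 0, 0],
    [60, -8, 0, 0, 0, 0, 0],
    [60, -12, 0, 0, 0, 0, 0],
    [60, -16, 0, 0, 0, 0, 0],
    [60, -20, 0, 0, 0, 0, 0]
  ]
}}

```text
time_s: 20.75
eef_pos: [0.5772, -0.0063, -0.0349]
ee_rot: [[-0.992, -0.129, -0.001], [-0.129, 0.992, 0.0], [0.001, 0.0, -1.0]]
force: [-5.6, -1.0, 3.4]
finger_gap: 0.705
finger_force: 2.8
```

{"op": "step_arm", "data": {
  "commands": [
    [60, -4, 0, 0, 0, 0, 0],
    [60, -8, 0, 0, 0, 0, 0],
    [60, -12, 0, 0, 0, 0, 0],
    [60, -16, 0, 0, 0, 0, 0],
    [60, -20, 0, 0, 0, 0, 0]
  ]
}}

```text
time_s: 21.38
eef_pos: [0.597, -0.0036, -0.0349]
ee_rot: [[-0.992, -0.129, -0.001], [-0.129, 0.992, 0.0], [0.001, 0.0, -1.0]]
force: [-5.4, -1.0, 3.3]
finger_gap: 0.704
finger_force: 2.8
```

```bash
python3 -c "
from sides import *
st(); im,d,p=grab('top'); save('pics/l12.png',im); sides('pics/l12.png',range(-80,-8,8))"
```

```text
t 21.38 tcp [597.   -3.6 -34.9] rack [-83.9   5.7] ytool deg 97.43 F [-5.4 -1.   3.3] gap 0.7
L {-80: 105.0, -72: 108.5, -64: 115.5, -56: 119.0, -48: 120.5, -40: 121.0, -32: 120.0, -24: 120.0, -16: 120.0}
R {-80: -105.0, -72: -108.0, -64: -114.0, -56: -110.0, -48: -119.0, -40: -119.5, -32: -121.0, -24: -121.0, -16: -119.5}
```

{"op": "step_arm", "data": {
  "commands": [
    [60, -4, 0, 0, 0, 0, 0],
    [60, -8, 0, 0, 0, 0, 0],
    [60, -12, 0, 0, 0, 0, 0],
    [60, -15, 0, 0, 0, 0, 0],
    [60, -18, 0, 0, 0, 0, 0]
  ]
}}

```text
time_s: 22.05
eef_pos: [0.6148, -0.0013, -0.0349]
ee_rot: [[-0.992, -0.129, -0.001], [-0.129, 0.992, 0.0], [0.001, 0.0, -1.0]]
force: [-5.7, -0.4, 3.0]
finger_gap: 0.704
finger_force: 2.9
```

{"op": "step_arm", "data": {
  "commands": [
    [60, -1.5, 0, 0, 0, 0, 0],
    [60, -3, 0, 0, 0, 0, 0],
    [60, -4.5, 0, 0, 0, 0, 0]
  ]
}}

```text
time_s: 22.42
eef_pos: [0.6192, -0.0008, -0.0349]
ee_rot: [[-0.992, -0.129, -0.001], [-0.129, 0.992, 0.0], [0.001, 0.0, -1.0]]
force: [-5.8, -1.4, 3.7]
finger_gap: 0.705
finger_force: 2.9
```

{"op": "step_arm", "data": {
  "commands": [
    [60, -1, 0, 0, 0, 0, 0],
    [60, -2, 0, 0, 0, 0, 0]
  ]
}}

```text
time_s: 22.68
eef_pos: [0.6213, -0.0005, -0.0349]
ee_rot: [[-0.992, -0.129, -0.001], [-0.129, 0.992, 0.0], [0.001, 0.0, -1.0]]
force: [-5.3, -1.1, 3.0]
finger_gap: 0.699
finger_force: 2.9
```

{"op": "step_arm", "data": {
  "commands": [
    [60, -0.8, 0, 0, 0, 0, 0],
    [60, -1.5, 0, 0, 0, 0, 0]
  ]
}}

```text
time_s: 22.92
eef_pos: [0.6227, -0.0004, -0.0349]
ee_rot: [[-0.992, -0.129, -0.001], [-0.129, 0.992, 0.0], [0.001, 0.0, -1.0]]
force: [-5.3, -1.0, 3.8]
finger_gap: 0.7
finger_force: 3.0
```

Still only sliding friction; continue in about 1 mm steps until the force rises.

{"op": "step_arm", "data": {
  "commands": [
    [60, -0.8, 0, 0, 0, 0, 0],
    [60, -1.5, 0, 0, 0, 0, 0]
  ]
}}

```text
time_s: 23.18
eef_pos: [0.6231, -0.0002, -0.0349]
ee_rot: [[-0.992, -0.129, -0.004], [-0.129, 0.992, 0.0], [0.004, 0.001, -1.0]]
force: [-10.5, -2.6, 7.7]
finger_gap: 0.708
finger_force: 5.4
```

{"op": "step_arm", "data": {
  "commands": [
    [60, -0.6, 0, 0, 0, 0, 0],
    [60, -1.2, 0, 0, 0, 0, 0]
  ]
}}

```text
time_s: 23.42
eef_pos: [0.6231, -0.0002, -0.0349]
ee_rot: [[-0.992, -0.129, -0.007], [-0.129, 0.992, -0.0], [0.007, 0.001, -1.0]]
force: [-15.1, -2.0, 10.7]
finger_gap: 0.699
finger_force: 7.4
```

{"op": "step_arm", "data": {
  "commands": [
    [60, -0.6, 0, 0, 0, 0, 0],
    [60, -1.2, 0, 0, 0, 0, 0]
  ]
}}

```text
time_s: 23.68
eef_pos: [0.6231, -0.0002, -0.0349]
ee_rot: [[-0.992, -0.129, -0.01], [-0.129, 0.992, -0.0], [0.01, 0.001, -1.0]]
force: [-18.5, -3.2, 14.8]
finger_gap: 0.701
finger_force: 9.5
```

Firm stop at TCP rack x = -58 mm, where it was expected. Back off and check.

{"op": "step_arm", "data": {
  "commands": [
    [60, 3, 0, 0, 0, 0, 0],
    [60, 10, 0, 0, 0, 0, 0],
    [60, 30, 0, 0, 0, 0, 0],
    [60, 60, 0, -20, 0, 0, 0],
    [60, 100, 0, -50, 0, 0, 0]
  ]
}}

```text
time_s: 24.3
eef_pos: [0.5276, -0.0128, 0.0152]
ee_rot: [[-0.992, -0.129, 0.001], [-0.129, 0.992, 0.0], [-0.001, 0.0, -1.0]]
force: [1.2, -0.1, 1.2]
finger_gap: 0.703
finger_force: 0.0
```

{"op": "step_arm", "data": {
  "commands": [
    [60, 40, 0, -50, 0, 0, 0],
    [60, 80, 0, -90, 0, 0, 0],
    [60, 110, 0, -120, 0, 0, 0],
    [60, 110, 0, -120, 0, 0, 0]
  ]
}}

```text
time_s: 24.8
eef_pos: [0.4205, -0.0276, 0.1388]
ee_rot: [[-0.992, -0.129, 0.01], [-0.129, 0.992, -0.002], [-0.009, -0.003, -1.0]]
force: [0.4, -0.5, -0.0]
finger_gap: 0.702
finger_force: 0.0
```

```bash
python3 - <<'E'
from sides import *
st(); im,d,p=grab('top'); save('pics/l13.png',im); sides('pics/l13.png',range(-30,-8,5))
K,D=KD(p);T=np.linalg.inv(p['pose'])
g=cv2.cvtColor(im,cv2.COLOR_RGB2GRAY).astype(np.float32)
for y in range(-90,91,20):
    xs=np.arange(-75,-20,.5); X=np.c_[np.c_[xs,np.full(len(xs),y)]/1000@R.T+O,np.full(len(xs),.024)]
    uv=cv2.projectPoints(X,cv2.Rodrigues(T[:3,:3])[0],T[:3,3],K,D)[0].reshape(-1,2).astype(np.float32)
    s=cv2.remap(g,uv[:,0].reshape(1,-1),uv[:,1].reshape(1,-1),1)[0]; print(y,xs[np.argmax(s<112)],end='; ')
c=cv2.resize(im[100:250,255:395],(560,600),interpolation=cv2.INTER_CUBIC); save('pics/l13c.png',np.clip(c*1.8,0,255).astype(np.uint8))
E
```

```text
t 24.8 tcp [420.5 -27.6 138.8] rack [-262.1    4.7] ytool deg 97.39 F [ 0.4 -0.5 -0. ] gap 0.7
L {-30: 119.5, -25: 120.5, -20: 120.5, -15: 121.0, -10: 136.5}
R {-30: -119.5, -25: -120.5, -20: -120.0, -15: -120.5, -10: -136.0}
-90 -48.5; -70 -48.5; -50 -49.0; -30 -48.5; -10 -49.0; 10 -49.0; 30 -48.5; 50 -49.0; 70 -49.0; 90 -48.5;
```

```bash
python3 -c "
from bench import env
print(env.close_job())"
```

```text
the job is handed in; nothing more can be done
None
```

I pushed the tray in between the rack's front feet until it came up firmly against the stop bar, peaking at about 24 N on the wrist. By the camera it sits straight and centred within about 1 mm, no bystander was touched, and I handed the job in at about 25 s; the hand-in call returned no verdict.

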